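# Index the sample carousel to the reader

### The job

Bring the petri dish on the sample carousel to the reader: push on one of the bare spokes above the tray with a fingertip and turn the carousel until the dish stands centred in front of the reader's window, and leave it there. Then press the push button on top of the reader fully down and let go of it. Do not touch, lift or upset the dish or the bottles on the tray, so turn it gently, and leave the other things on the bench where they are.

Things in the scene. Friction and masses are not known exactly. Their poses are not given: they have to be found in the camera images.
- carousel: The fixed stand: a grey round foot (170 mm across) with, on one side, the reader, a white box 62 x 70 x 100 mm high with a black-framed window towards the tray. Origin on the tray's turning axis at the bench top; x points from the turning axis to the reader, whose box spans x = 127 to 189 mm; z is up.
- tray: The turning tray: grey disc 222 mm across, its upper face at z = 0.030. Origin on the turning axis (vertical). Four round seats (66 mm inside, black rim 6 mm high) have their centres 70 mm from the axis, at the tray's +x, +y, -x, -y; three hold the dish and two bottles, one is empty. It turns freely both ways (up to 2 turns) against a friction of 0.12 N m plus a drag of 0.3 N m per rad/s, and stays where it is left.
- spoke_tip (a point): End ball (16 mm across) of one of the four spokes of the steel turnstile, which is fixed on the tray and turns with it. The spokes are level bars 10 mm thick, centre line at z = 0.142, 90 degrees apart, midway between the seats, reaching from the black hub (34 mm across, top at z = 0.163) to the ball centres 88 mm from the axis. The bottles' tops lie at z = 0.098 or lower, so a fingertip at z = 0.125 pushes a spoke and clears the bottles.
- dish: The single petri dish, closed, clear with pale filling: round, 61 mm across, 15 mm tall, loose in its seat (2.5 mm play all round). Its origin is the centre of its underside, which stands at z = 0.030 on the tray, in one of the tray's seats.
- bottle_white: White bottle with a white cap, 42 mm across, 68 mm tall, loose. Its origin is the centre of its underside, which stands at z = 0.030 on the tray, in one of the tray's seats.
- bottle_red: White bottle with a red cap, 42 mm across, 68 mm tall, loose. Its origin is the centre of its underside, which stands at z = 0.030 on the tray, in one of the tray's seats.
- read_point (a point): Point in front of the reader's window where the centre of the dish must stand: 70 mm from the turning axis towards the reader, at the height of the tray's upper face.
- start_button_top (a point): Centre of the top of the round push button (30 mm across) on top of the reader, 158 mm from the turning axis, at z = 0.122 when released; its collar (46 mm across) ends at z = 0.112; pressed straight down, 6 mm travel, about 4 N at the bottom, springs back.
- start_button (a joint): Travel of the push button in m: 0 released, 0.006 fully down.
- bottle_100: Bystander: 100 ml glass bottle with orange cap, 56 mm across, 99 mm tall. Origin at the centre of its underside.
- tape_roll: Bystander: roll of marking tape, 77 mm across, 19 mm high. Origin at the centre of its underside.
- dish_stack: Bystander: stack of several petri dishes on the bench, 62 mm across, 62 mm tall. Origin at the centre of its underside.
- spokes: The turnstile of four bare spokes on its hub, fixed to the tray (see spoke_tip). Origin and axes coincide with those of tray.
Mind the look-alikes: they are no part of the job. What is shaped like the bottle_white but black or turquoise is not meant. Of the things like the dish, leave any that is blue; of the rest the larger one is meant.

How it is judged:
By the outcome, as a careful person would: the job done as asked, in the order asked, and still so for the second after the job is handed in, with the robot touching nothing.
It also fails if it takes over 58 s, if anything falls off the work surface, if the arm or the gripper's body presses on something with over 40 N, if the wrist force passes 120 N, or if a joint passes its speed limit or range.

### The arm

A 6-joint arm with a two-finger parallel gripper is mounted at the origin on a cart in front of the work surface, level with it; the furniture and walls round the work are solid. World frame = base frame: x ahead of the robot, y to its left, z up, the work surface at z = 0. Lengths are in m, angles in rad, forces in N, time in s.
With the tool pointing down it reaches from about 0.35 to 0.95 m from the base axis. Payload 17.4 kg.
Tool frame: the origin (TCP) lies at the very end of the fingers, on their centre line; the grasp point (between the pads) lies env.grip_point_offset behind it (env.grip_point_offset is the distance from the TCP to the grasp point, in m); z points along the fingers, x is the direction in which the jaws open and shut, and the axes are right-handed (so a half turn about z gives the same grasp; the last joint's range is limited). The gripper opens to 93 mm and grips with 3 to 60 N. Pads are 15 mm wide; open, the fingers measure 128 mm over their backs; the gripper's body (75 mm by 188 mm) begins 65 mm behind the grasp point.
Start: joints at [-1.332, 0.116, 1.442, -0, 1.584, -0.038], TCP at [0.184, -0.649, 0.219] pointing down, gripper open.
Joint ranges: [-2.83, 2.83], [-0.83, 2.19], [0.07, 2.5], [-1.14, 4.28], [0.01, 3], [-2.97, 2.97]. Speed limits (rad/s): [1.89, 1.89, 2.22, 3.14, 3.14, 3.14].

### API

Orientations are given as a rotation vector (axis times angle).
In Python, from rig import sensors, read_camera, order, env gives the robot as it stands.
- The arm moves only by the tool drive_tool, never from a script. Its argument "series" is a list of rows, each a list of 7 numbers: the opening, from 0 (shut) to 1 (fully open), then the shift along the tool's x, y, z each as a share of 0.15 m, from -1 to 1, then the turn, a rotation vector about the tool's x, y, z each as a share of 30 degrees, from -1 to 1. A call has 1 to 8 rows; each row is the pose to reach, as a shift and turn from the pose measured when the call began, along the tool's axes at that moment; what a row does not reach only later rows make up. A row lasts 1/8 s, in which the tool goes at most 62.5 mm and 10.7 degrees, less where a joint would pass 70% of its speed; a pose out of reach is approached as far as the arm can. A call with a number of a shift or a turn outside -1 to 1 is refused whole. A call with a gripper value outside its range is refused whole. The fingers move at their own pace and stop on an object; "newtons" is the grip in N (left out, the last holds). Time passes only in rows, so rows that repeat a pose let the fingers close. It gives the time, the measured TCP pose, the force and the opening at its end, in the units of the state.
- sensors.observe(): the state, without advancing time (a new reading comes with each control period).
- read_camera(name): name is "scene" or "top" or "wrist"; returns a dict with "frame" (480x640x3 uint8, blue, green, red), "depth" (480x640 float32, m along the optical axis (not along the pixel's ray), 0 where there is no reading), "fx", "fy", "cx", "cy" (pixels), "R" (3x3) and "t" (3): a world point X has camera coordinates R X + t; the wrist camera has in their place "mount" (4x4, takes a point from camera to tool coordinates, whose origin is the TCP and whose axes are the tool frame's). Camera axes: x right, y down, z forward; pixel columns grow to the right and rows downward; lengths in m; the calibration is good to about 2 mm. The wrist camera is an equidistant fisheye: a pixel r from the principal point sees the ray r / f radians off the axis. A picture is of the moment at which its call begins: read the wrist's pose just before it.
- order.hand_in(): hands the job in, once; it reports no verdict.
The state is a dict: "clock": time; "joints": joint angles; "dq": joint speeds; "joint_efforts": joint torques, N m; "ee_pos": TCP position; "tool_rot": TCP orientation; "contact_force": force on the tool from outside, world axes, zero at the start; "moment": the same for the moment, N m; "gripper_width": finger opening in m.
Only numpy, scipy, OpenCV 4.12 (cv2) and the standard library are available. Lean on these libraries where they do the work, as an engineer would, in place of code of your own. Each camera call takes 0.05 s, during which the arm holds its last target. There are 200 camera calls.

## Working session

There is one attempt and no reset: what is moved stays moved. The work goes in short steps, Python scripts to look and compute and a tool call to move; the robot and the scene stay as the last step left them, time stands still between calls to the robot, and variables do not carry over. Pictures are saved under pics/ and viewed, about 8 in all and at most 12, crops included, and the job is handed in when it is done.

Besides the shell and the picture viewer there is one more tool, called after "Emit:" as a command line: name --pt "numbers of a row" for each row, then --argument value for the rest. drive_tool: Moves the arm, as the interface text tells. Its arguments: {"type":"object","properties":{"series":{"type":"array","items":{"type":"array","items":{"type":"number"}}},"newtons":{"type":"number"}},"required":["series"]}

```bash
mkdir -p pics; ls
python3 - <<'E'
from rig import sensors, read_camera, order, env
import cv2,numpy as np
print(sensors.observe(), env.grip_point_offset)
for n in("top","scene"):
    c=read_camera(n); cv2.imwrite(f"pics/{n}0.png",c["frame"]); np.savez(f"{n}0.npz",**c)
    print(n,c["fx"],c["cx"],c["cy"],c["R"],c["t"])
E
```

```text
pics
{'clock': 0.0, 'joints': array([-1.33183332e+00,  1.16488177e-01,  1.44228118e+00, -2.20146138e-05,
        1.58402241e+00, -3.77708691e-02]), 'dq': array([ 1.63210214e-05,  1.30356821e-04, -9.97907905e-04, -1.47304657e-03,
        1.07951551e-03, -3.51992897e-04]), 'joint_efforts': array([ 8.69825071e-04, -7.21262741e+01, -6.22602868e+01,  7.80141796e-02,
        2.38911778e-02, -1.05696849e-04]), 'ee_pos': array([ 0.18437255, -0.64910504,  0.21789383]), 'tool_rot': array([-2.50601227e+00,  1.89336918e+00,  1.48041619e-03]), 'contact_force': array([0.14756368, 0.57684699, 0.47561219]), 'moment': array([0.0428111 , 0.04568032, 0.00840481]), 'gripper_width': 0.09306012737345326} 0.0188
top 539.2160746583945 311.73938523150184 235.82695793372693 [[ 0.00806812 -0.99995494  0.00500141]
 [-0.98386764 -0.00883201 -0.17867979]
 [ 0.17871591 -0.00347912 -0.98389457]] [-0.15383357  0.54479632  1.19640758]
scene 602.7224217244666 315.9610592038275 233.76483876448364 [[ 0.80493751 -0.59332433  0.00646895]
 [-0.38923951 -0.53623032 -0.74896572]
 [ 0.44784843  0.60035263 -0.66257717]] [-0.53397944  0.21102751  1.50320576]
```

View pics/top0.png

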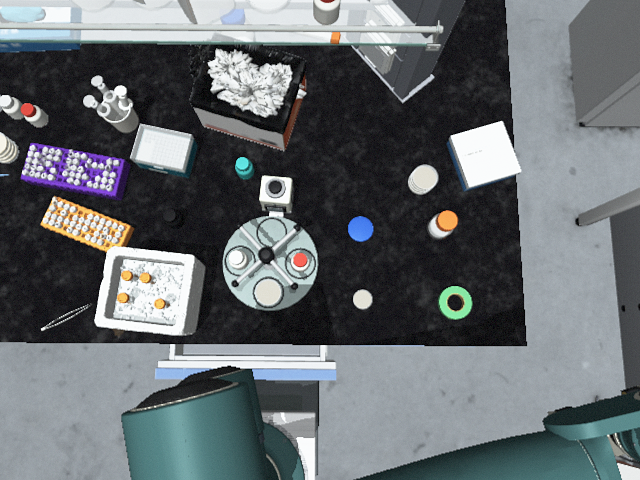

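View pics/scene0.png

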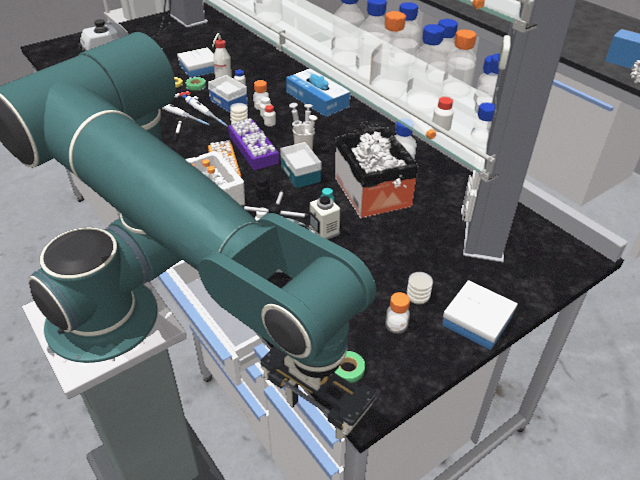

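The top view shows the carousel near (270,262) with its reader behind it at (276,190). The dish is on the near seat at (267,292), so it has about 180° to travel. In the scene view the arm hides most of the tray.

```bash
cat > h.py <<'E'
import numpy as np,cv2
def ray(c,u,v,z):
    d=np.array([(u-c["cx"])/c["fx"],(v-c["cy"])/c["fy"],1.]);R=c["R"];C=-R.T@c["t"];d=R.T@d
    return C+d*(z-C[2])/d[2]
def pix(c,X):
    p=c["R"]@np.array(X)+c["t"];return np.array([c["fx"]*p[0]/p[2]+c["cx"],c["fy"]*p[1]/p[2]+c["cy"]])
E
python3 - <<'E'
from h import *
c=dict(np.load("top0.npz"))
f=c["frame"][150:330,190:350]
cv2.imwrite("pics/crop.png",cv2.resize(f,None,fx=3.75/1.13,fy=3.75/1.13,interpolation=cv2.INTER_CUBIC))
for n,u,v,z in[("hub",266,255,.163),("dish",268,292,.045),("tray",270,262,.03),("btn",276,187,.122),("red",300,260,.098)]:print(n,ray(c,u,v,z))
E
```

```text
hub [ 0.48403499 -0.05387957  0.163     ]
dish [ 0.41612747 -0.05074949  0.045     ]
tray [ 0.48688354 -0.05268182  0.03      ]
btn [ 0.64183798 -0.06908711  0.122     ]
red [ 0.48296781 -0.12361581  0.098     ]
```

View pics/crop.png

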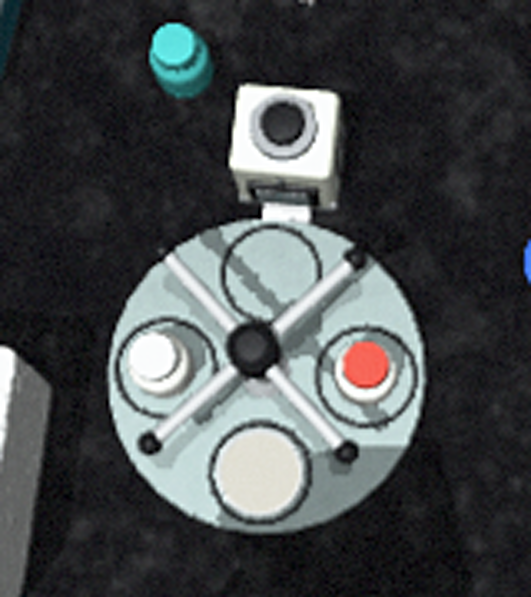

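The zoomed crop gives these readings:

| Feature | Crop pixel | World position |
|---|---|---|
| Hub | (253,349) | (0.484,-0.0535) |
| Button | (282,123) | (0.642,-0.067) |
| Dish | (260,473) | about 178° round the tray |
| Near-right spoke ball | (347,453) | about -137° round the tray |

The reader lies at about -5°. I'll turn the tray clockwise by about 183°, pushing the near-right spoke from the red-bottle side. First I'll shut the gripper and square up the tool.

Emit:
drive_tool --pt "0 -0.2 -0.2 0 0 0 0.13" --pt "0 -0.45 -0.45 0 0 0 0.35" --pt "0 -0.75 -0.77 0 0 0 0.53" --pt "0 -0.75 -0.77 0 0 0 0.53" --pt "0 -0.75 -0.77 0 0 0 0.53"

```text
clock: 0.72
ee_pos: [0.2648, -0.5094, 0.2182]
tool_rot: [-2.222, 2.22, 0.001]
contact_force: [-0.8, 0.4, -0.7]
gripper_width: 0.0475
```

```bash
cat > st.py <<'E'
from rig import sensors
from scipy.spatial.transform import Rotation as Ro
import numpy as np
s=sensors.observe();R=Ro.from_rotvec(s["tool_rot"]).as_matrix()
print(s["clock"],s["ee_pos"],s["joints"].round(3),s["contact_force"].round(1),s["gripper_width"]);print(R.round(4).tolist())
E
python3 st.py
```

```text
0.725 [ 0.2648012  -0.50943765  0.21815798] [-1.136 -0.103  1.663 -0.     1.583  0.434] [-0.8  0.4 -0.7] 0.04747023728964274
[[0.0007, -1.0, -0.0004], [-1.0, -0.0007, 0.0007], [-0.0007, 0.0004, -1.0]]
```

Emit:
drive_tool --pt "0 -0.3 -0.15 0 0 0 0" --pt "0 -0.6 -0.3 0 0 0 0" --pt "0 -0.87 -0.46 0 0 0 0" --pt "0 -0.87 -0.46 0 0 0 0"

```text
clock: 1.23
ee_pos: [0.3344, -0.3782, 0.2183]
tool_rot: [-2.224, 2.218, 0.001]
contact_force: [-0.6, -1.2, -0.5]
gripper_width: 0.0078
```

Emit:
drive_tool --pt "0 -0.3 -0.15 0 0 0 0" --pt "0 -0.6 -0.3 0 0 0 0" --pt "0 -0.87 -0.46 0 0 0 0" --pt "0 -0.87 -0.46 0 0 0 0"

```text
clock: 1.72
ee_pos: [0.4039, -0.247, 0.2183]
tool_rot: [-2.227, 2.215, 0.001]
contact_force: [-0.9, -0.4, 0.2]
gripper_width: 0.0007
```

Emit:
drive_tool --pt "0 -0.3 -0.15 0 0 0 0" --pt "0 -0.6 -0.3 0 0 0 0" --pt "0 -0.87 -0.46 0 0 0 0" --pt "0 -0.87 -0.46 0 0 0 0" --pt "0 -0.87 -0.46 0 0 0 0"

```text
clock: 2.35
ee_pos: [0.4721, -0.1178, 0.2181]
tool_rot: [2.226, -2.216, -0.002]
contact_force: [-0.1, 0.1, 0.1]
gripper_width: 0.0004
```

```bash
python3 st.py
python3 - <<'E'
from h import *
from rig import *
c=read_camera("wrist");cv2.imwrite("pics/w1.png",c["frame"]);np.savez("w1.npz",**c);print(c["mount"],c["fx"],c["cx"],c["cy"])
cv2.imwrite("pics/t1.png",read_camera("top")["frame"])
E
```

```text
2.35 [ 0.47213856 -0.11776387  0.21814208] [-0.297 -0.302  1.832  0.     1.613  1.269] [-0.1  0.1  0.1] 0.00035555179375073513
[[0.0045, -1.0, -0.0012], [-1.0, -0.0045, 0.0005], [-0.0005, 0.0012, -1.0]]
[[ 9.99999849e-01 -4.12239440e-04 -3.62304600e-04  8.77653612e-04]
 [ 4.96432407e-04  9.60910584e-01  2.76858453e-01 -7.69813396e-02]
 [ 2.34010351e-04 -2.76858591e-01  9.60910644e-01 -1.66414888e-01]
 [ 0.00000000e+00  0.00000000e+00  0.00000000e+00  1.00000000e+00]] 371.64829954431775 317.684833250157 242.14770659952617
```

View pics/w1.png

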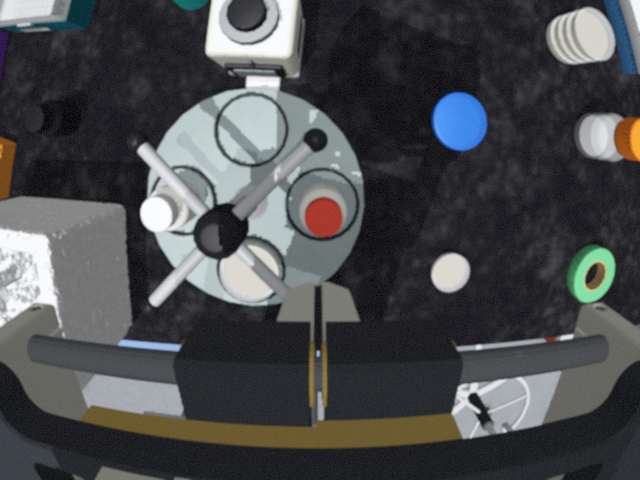

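The wrist view shows the tray with the hub at (221,231), the button at (247,14), the far-right ball at (316,139), the far-left ball near (142,146), and the empty seat at (251,129). The fingertip is at (318,290), clear of the spokes.

```bash
cat >> h.py <<'E'
def wray(c,R,p,u,v,z):
    a=np.array([(u-c["cx"])/c["fx"],(v-c["cy"])/c["fy"]]);r=np.linalg.norm(a)
    d=np.append(a/r*np.sin(r),np.cos(r));M=c["mount"]
    C=R@M[:3,3]+p;d=R@M[:3,:3]@d
    return C+d*(z-C[2])/d[2]
E
python3 - <<'E'
from h import *
R=np.array([[0.0045,-1,-.0012],[-1,-.0045,.0005],[-.0005,.0012,-1]]);p=np.array([.47214,-.11776,.21814])
c=dict(np.load("w1.npz"))
f=lambda u,v,z:wray(c,R,p,u,v,z)
hub=f(221,231,.163);print("hub",hub)
for n,u,v,z in[("btn",247,14,.122),("ballFR",316,139,.142),("ballFL",142,146,.142),("ballNL",155,300,.142),("empty",251,129,.036),("redseat",322,204,.036),("dish",251,270,.045)]:
    x=f(u,v,z);d=x-hub;print(n,x.round(4),np.hypot(*d[:2]).round(4),np.degrees(np.arctan2(d[1],d[0])).round(1))
E
```

```text
hub [ 0.49227734 -0.05757855  0.163     ]
btn [ 0.6417 -0.0676  0.122 ] 0.1498 -3.9
ballFR [ 0.5483 -0.1171  0.142 ] 0.0818 -46.7
ballFL [0.5483 0.0041 0.142 ] 0.0833 47.7
ballNL [0.4322 0.0067 0.142 ] 0.0879 133.1
empty [ 0.5581 -0.0559  0.036 ] 0.0659 1.5
redseat [ 0.4863 -0.1225  0.036 ] 0.0652 -95.3
dish [ 0.4222 -0.053   0.045 ] 0.0702 176.2
```

Emit:
drive_tool --pt "0 0.05 0 0.2 0 0 0" --pt "0 0.05 0 0.4 0 0 0" --pt "0 0.05 0 0.62 0 0 0" --pt "0 0.05 0 0.62 0 0 0"

```text
clock: 2.95
ee_pos: [0.4705, -0.126, 0.1234]
tool_rot: [2.222, -2.218, -0.006]
contact_force: [-0.8, 0.0, 1.3]
gripper_width: 0.0004
```

```bash
python3 st.py
cat > plan.py <<'E'
import sys,numpy as np
from rig import sensors
A=np.array([.4865,-.0545]);a0,step,n=map(float,sys.argv[1:4])
p0=sensors.observe()["ee_pos"];print(p0)
for i in range(1,int(n)+1):
    a=np.radians(a0-i*step);u=np.array([np.cos(a),np.sin(a)]);m=np.array([-u[1],u[0]])
    p=A+.070*u+(.005+.0175*abs(m[1])+.0075*abs(m[0]))*m;d=p-p0[:2]
    print(a0-i*step,p.round(4),[round(-d[1]/.15,2),round(-d[0]/.15,2)])
E
python3 plan.py -125 3 8
```

```text
2.95 [ 0.47050603 -0.12603247  0.12339234] [-0.314 -0.26   1.952  0.     1.454  1.255] [-0.8  0.   1.3] 0.0004264700648431676
[[0.0018, -1.0, -0.0042], [-1.0, -0.0018, 0.0015], [-0.0015, 0.0042, -1.0]]
[ 0.47050603 -0.12603247  0.12339234]
-128.0 [ 0.4605 -0.123 ] [np.float64(-0.02), np.float64(0.07)]
-131.0 [ 0.4573 -0.1219] [np.float64(-0.03), np.float64(0.09)]
-134.0 [ 0.4541 -0.1205] [np.float64(-0.04), np.float64(0.11)]
-137.0 [ 0.4509 -0.119 ] [np.float64(-0.05), np.float64(0.13)]
-140.0 [ 0.4478 -0.1173] [np.float64(-0.06), np.float64(0.15)]
-143.0 [ 0.4447 -0.1154] [np.float64(-0.07), np.float64(0.17)]
-146.0 [ 0.4417 -0.1133] [np.float64(-0.08), np.float64(0.19)]
-149.0 [ 0.4388 -0.111 ] [np.float64(-0.1), np.float64(0.21)]
```

Emit:
drive_tool --pt "0 -0.02 0.07 0 0 0 0" --pt "0 -0.03 0.09 0 0 0 0" --pt "0 -0.04 0.11 0 0 0 0" --pt "0 -0.05 0.13 0 0 0 0" --pt "0 -0.06 0.15 0 0 0 0" --pt "0 -0.07 0.17 0 0 0 0" --pt "0 -0.08 0.19 0 0 0 0" --pt "0 -0.1 0.21 0 0 0 0"

```text
clock: 3.95
ee_pos: [0.4389, -0.111, 0.1237]
tool_rot: [2.222, -2.218, -0.006]
contact_force: [4.6, -0.3, 0.5]
gripper_width: 0.0003
```

```bash
python3 plan.py -149 3 8;python3 - <<'E'
from h import *
from rig import *
cv2.imwrite("pics/w2.png",read_camera("wrist")["frame"])
E
```

```text
[ 0.4389428  -0.11104343  0.12366124]
-152.0 [ 0.4359 -0.1085] [np.float64(-0.02), np.float64(0.02)]
-155.0 [ 0.4332 -0.1059] [np.float64(-0.03), np.float64(0.04)]
-158.0 [ 0.4306 -0.103 ] [np.float64(-0.05), np.float64(0.06)]
-161.0 [ 0.4281 -0.1   ] [np.float64(-0.07), np.float64(0.07)]
-164.0 [ 0.4258 -0.0968] [np.float64(-0.1), np.float64(0.09)]
-167.0 [ 0.4236 -0.0934] [np.float64(-0.12), np.float64(0.1)]
-170.0 [ 0.4217 -0.0898] [np.float64(-0.14), np.float64(0.12)]
-173.0 [ 0.4199 -0.0861] [np.float64(-0.17), np.float64(0.13)]
```

View pics/w2.png

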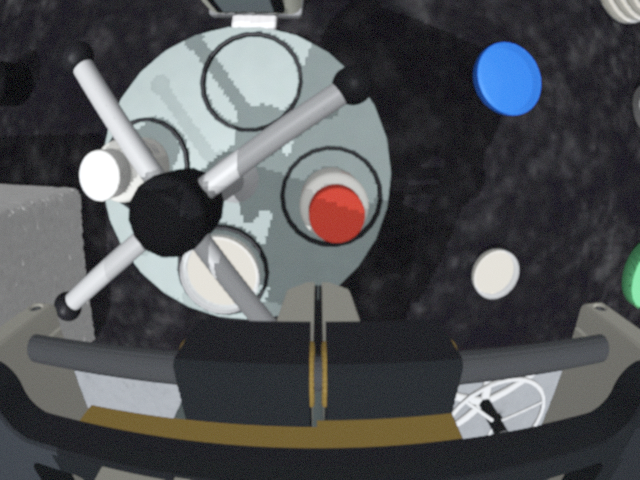

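The view shows contact with the near-right spoke at about (265,310). The dish at (223,269) has started to move and nothing is disturbed. Continuing the orbit.

Emit:
drive_tool --pt "0 -0.02 0.02 0 0 0 0" --pt "0 -0.03 0.04 0 0 0 0" --pt "0 -0.05 0.06 0 0 0 0" --pt "0 -0.07 0.07 0 0 0 0" --pt "0 -0.1 0.09 0 0 0 0" --pt "0 -0.12 0.1 0 0 0 0" --pt "0 -0.14 0.12 0 0 0 0" --pt "0 -0.17 0.13 0 0 0 0"

```text
clock: 5.0
ee_pos: [0.4188, -0.0851, 0.1237]
tool_rot: [2.222, -2.218, -0.006]
contact_force: [3.5, -3.2, 0.3]
gripper_width: 0.0008
```

```bash
python3 plan.py -173 3 8; python3 plan.py -197 3 8
```

```text
[ 0.4188298  -0.08508549  0.12373415]
-176.0 [ 0.4183 -0.0823] [np.float64(-0.02), np.float64(0.0)]
-179.0 [ 0.4169 -0.0783] [np.float64(-0.04), np.float64(0.01)]
-182.0 [ 0.4157 -0.0748] [np.float64(-0.07), np.float64(0.02)]
-185.0 [ 0.4148 -0.0714] [np.float64(-0.09), np.float64(0.03)]
-188.0 [ 0.4139 -0.0679] [np.float64(-0.11), np.float64(0.03)]
-191.0 [ 0.4133 -0.0643] [np.float64(-0.14), np.float64(0.04)]
-194.0 [ 0.4128 -0.0607] [np.float64(-0.16), np.float64(0.04)]
-197.0 [ 0.4126 -0.0569] [np.float64(-0.19), np.float64(0.04)]
[ 0.4188298  -0.08508549  0.12373415]
-200.0 [ 0.4125 -0.0531] [np.float64(-0.21), np.float64(0.04)]
-203.0 [ 0.4127 -0.0493] [np.float64(-0.24), np.float64(0.04)]
-206.0 [ 0.4131 -0.0454] [np.float64(-0.26), np.float64(0.04)]
-209.0 [ 0.4137 -0.0415] [np.float64(-0.29), np.float64(0.03)]
-212.0 [ 0.4145 -0.0376] [np.float64(-0.32), np.float64(0.03)]
-215.0 [ 0.4156 -0.0337] [np.float64(-0.34), np.float64(0.02)]
-218.0 [ 0.4169 -0.0298] [np.float64(-0.37), np.float64(0.01)]
-221.0 [ 0.4185 -0.026 ] [np.float64(-0.39), np.float64(0.0)]
```

Emit:
drive_tool --pt "0 -0.02 0.01 0 0 0 0" --pt "0 -0.04 0.01 0 0 0 0" --pt "0 -0.07 0.02 0 0 0 0" --pt "0 -0.09 0.03 0 0 0 0" --pt "0 -0.11 0.03 0 0 0 0" --pt "0 -0.14 0.04 0 0 0 0" --pt "0 -0.16 0.04 0 0 0 0" --pt "0 -0.19 0.04 0 0 0 0"

```text
clock: 6.0
ee_pos: [0.4128, -0.0565, 0.1238]
tool_rot: [2.222, -2.218, -0.006]
contact_force: [2.5, -5.4, -0.6]
gripper_width: 0.0002
```

Emit:
drive_tool --pt "0 -0.02 0 0 0 0 0" --pt "0 -0.05 0 0 0 0 0" --pt "0 -0.07 0 0 0 0 0" --pt "0 -0.1 -0.01 0 0 0 0" --pt "0 -0.13 -0.01 0 0 0 0" --pt "0 -0.15 -0.02 0 0 0 0" --pt "0 -0.18 -0.03 0 0 0 0" --pt "0 -0.2 -0.04 0 0 0 0"

```text
clock: 7.0
ee_pos: [0.4189, -0.0262, 0.1238]
tool_rot: [2.222, -2.218, -0.006]
contact_force: [0.1, -2.4, -1.4]
gripper_width: 0.0004
```

```bash
python3 plan.py -221 3 16
python3 - <<'E'
from h import *
from rig import *
c=read_camera("wrist");np.savez("w3.npz",**c);cv2.imwrite("pics/w3.png",c["frame"])
E
python3 st.py
```

```text
[ 0.41889208 -0.02624972  0.12380073]
-224.0 [ 0.4203 -0.0223] [np.float64(-0.03), np.float64(-0.01)]
-227.0 [ 0.4224 -0.0186] [np.float64(-0.05), np.float64(-0.02)]
-230.0 [ 0.4247 -0.015 ] [np.float64(-0.07), np.float64(-0.04)]
-233.0 [ 0.4272 -0.0115] [np.float64(-0.1), np.float64(-0.06)]
-236.0 [ 0.4299 -0.0082] [np.float64(-0.12), np.float64(-0.07)]
-239.0 [ 0.4329 -0.005 ] [np.float64(-0.14), np.float64(-0.09)]
-242.0 [ 0.4361 -0.002 ] [np.float64(-0.16), np.float64(-0.11)]
-245.0 [0.4395 0.0008] [np.float64(-0.18), np.float64(-0.14)]
-248.0 [0.4431 0.0035] [np.float64(-0.2), np.float64(-0.16)]
-251.0 [0.4469 0.0059] [np.float64(-0.21), np.float64(-0.19)]
-254.0 [0.4508 0.0081] [np.float64(-0.23), np.float64(-0.21)]
-257.0 [0.4549 0.0101] [np.float64(-0.24), np.float64(-0.24)]
-260.0 [0.4592 0.0118] [np.float64(-0.25), np.float64(-0.27)]
-263.0 [0.4635 0.0132] [np.float64(-0.26), np.float64(-0.3)]
-266.0 [0.4679 0.0144] [np.float64(-0.27), np.float64(-0.33)]
-269.0 [0.4725 0.0153] [np.float64(-0.28), np.float64(-0.36)]
7.05 [ 0.41898112 -0.02595374  0.12380094] [-1.230e-01 -4.300e-01  2.079e+00  1.000e-03  1.498e+00  1.446e+00] [-0.1 -1.9  0.2] 0.000138599139454102
[[0.0018, -1.0, -0.0043], [-1.0, -0.0018, 0.0016], [-0.0016, 0.0043, -1.0]]
```

View pics/w3.png

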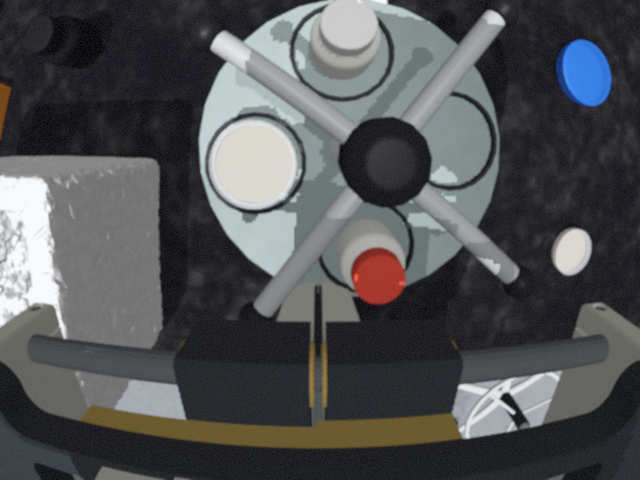

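The tray follows as planned. The dish is now on the left at (253,163), the bottles are upright in their seats, and the pushed spoke's ball is at (263,308). Continuing.

Emit:
drive_tool --pt "0 -0.03 -0.01 0 0 0 0" --pt "0 -0.05 -0.02 0 0 0 0" --pt "0 -0.07 -0.04 0 0 0 0" --pt "0 -0.1 -0.06 0 0 0 0" --pt "0 -0.12 -0.07 0 0 0 0" --pt "0 -0.14 -0.09 0 0 0 0" --pt "0 -0.16 -0.11 0 0 0 0" --pt "0 -0.18 -0.14 0 0 0 0"

```text
clock: 8.05
ee_pos: [0.4401, 0.0012, 0.1237]
tool_rot: [2.222, -2.218, -0.007]
contact_force: [-2.4, -3.9, 1.5]
gripper_width: 0.0006
```

Emit:
drive_tool --pt "0 -0.02 -0.02 0 0 0 0" --pt "0 -0.03 -0.05 0 0 0 0" --pt "0 -0.05 -0.07 0 0 0 0" --pt "0 -0.06 -0.1 0 0 0 0" --pt "0 -0.07 -0.13 0 0 0 0" --pt "0 -0.08 -0.16 0 0 0 0" --pt "0 -0.09 -0.19 0 0 0 0" --pt "0 -0.1 -0.22 0 0 0 0"

```text
clock: 9.05
ee_pos: [0.4734, 0.0162, 0.1236]
tool_rot: [2.221, -2.218, -0.006]
contact_force: [-4.2, -6.7, 0.9]
gripper_width: 0.0003
```

```bash
python3 plan.py -269 3 15
```

```text
[0.47335783 0.01617955 0.12355999]
-272.0 [0.4758 0.0159] [np.float64(0.0), np.float64(-0.02)]
-275.0 [0.4787 0.0165] [np.float64(-0.0), np.float64(-0.04)]
-278.0 [0.4815 0.0169] [np.float64(-0.0), np.float64(-0.05)]
-281.0 [0.4844 0.0172] [np.float64(-0.01), np.float64(-0.07)]
-284.0 [0.4874 0.0174] [np.float64(-0.01), np.float64(-0.09)]
-287.0 [0.4904 0.0175] [np.float64(-0.01), np.float64(-0.11)]
-290.0 [0.4935 0.0174] [np.float64(-0.01), np.float64(-0.13)]
-293.0 [0.4966 0.0173] [np.float64(-0.01), np.float64(-0.15)]
-296.0 [0.4997 0.0169] [np.float64(-0.0), np.float64(-0.18)]
-299.0 [0.5029 0.0164] [np.float64(-0.0), np.float64(-0.2)]
-302.0 [0.5061 0.0158] [np.float64(0.0), np.float64(-0.22)]
-305.0 [0.5093 0.015 ] [np.float64(0.01), np.float64(-0.24)]
-308.0 [0.5125 0.014 ] [np.float64(0.01), np.float64(-0.26)]
-311.0 [0.5157 0.0129] [np.float64(0.02), np.float64(-0.28)]
-314.0 [0.5189 0.0115] [np.float64(0.03), np.float64(-0.3)]
```

Emit:
drive_tool --pt "0 0 -0.02 0 0 0 0" --pt "0 0 -0.04 0 0 0 0" --pt "0 0 -0.05 0 0 0 0" --pt "0 -0.01 -0.07 0 0 0 0" --pt "0 -0.01 -0.09 0 0 0 0" --pt "0 -0.01 -0.11 0 0 0 0" --pt "0 -0.01 -0.13 0 0 0 0" --pt "0 -0.01 -0.15 0 0 0 0"

```text
clock: 10.05
ee_pos: [0.4958, 0.0176, 0.1233]
tool_rot: [2.221, -2.218, -0.006]
contact_force: [-4.4, -1.0, -0.7]
gripper_width: 0.0005
```

Emit:
drive_tool --pt "0 0 -0.02 0 0 0 0" --pt "0 0.01 -0.04 0 0 0 0" --pt "0 0.01 -0.06 0 0 0 0" --pt "0 0.02 -0.08 0 0 0 0" --pt "0 0.02 -0.1 0 0 0 0" --pt "0 0.02 -0.1 0 0 0 0"

```text
clock: 10.8
ee_pos: [0.5112, 0.0147, 0.1233]
tool_rot: [2.221, -2.218, -0.006]
contact_force: [0.0, 1.1, -1.2]
gripper_width: 0.0008
```

```bash
python3 - <<'E'
from h import *
from rig import *
c=read_camera("wrist");np.savez("w4.npz",**c);cv2.imwrite("pics/w4.png",c["frame"])
c=read_camera("top");np.savez("t4.npz",**c)
E
python3 st.py
```

```text
10.9 [0.51109703 0.01466938 0.12335283] [-2.200e-02 -2.020e-01  1.905e+00  1.000e-03  1.443e+00  1.548e+00] [-0.3 -0.4 -2. ] 0.0005732842475841173
[[0.0015, -1.0, -0.0043], [-1.0, -0.0015, 0.0009], [-0.0009, 0.0043, -1.0]]
```

View pics/w4.png

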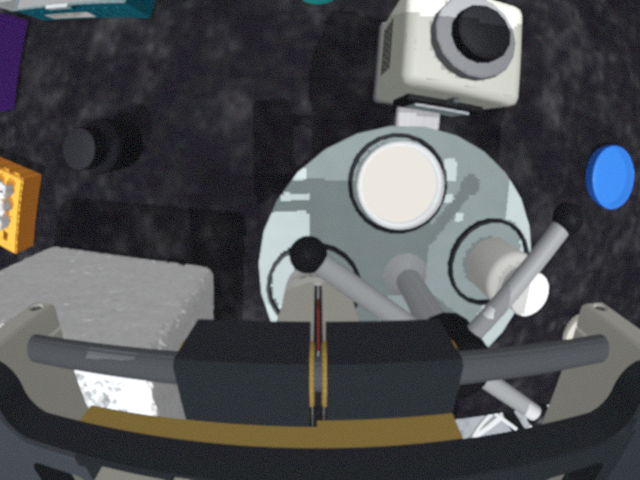

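The dish is now near the reader at (398,184). The button is at (480,33), the pushed spoke's ball at (309,254) and the other far ball at (568,216). Next I'll measure the remaining angle.

```bash
cat > ang.py <<'E'
import sys
from h import *
c=dict(np.load(sys.argv[1]));R=np.array(eval(sys.argv[2]));p=np.array(eval(sys.argv[3]))
A=np.array([.4865,-.0545])
for a in sys.argv[4:]:
    n,u,v,z=a.split(",");u,v,z=float(u),float(v),float(z)
    if n=="dish":
        hsv=cv2.cvtColor(c["frame"],cv2.COLOR_BGR2HSV);m=((hsv[...,2]>195)&(np.hypot(*(np.indices(m0:=hsv.shape[:2])-np.array([v,u])[:,None,None]))<58)).astype(np.uint8)
        k=max(cv2.findContours(m,0,2)[0],key=cv2.contourArea);(u,v),ax,_=cv2.fitEllipse(cv2.convexHull(k));print("ellipse",u,v,ax)
    x=wray(c,R,p,u,v,z);d=x[:2]-A;print(n,x.round(4),np.hypot(*d).round(4),np.degrees(np.arctan2(d[1],d[0])).round(2))
E
python3 ang.py w4.npz "[[0.0015, -1.0, -0.0043], [-1.0, -0.0015, 0.0009], [-0.0009, 0.0043, -1.0]]" "[0.5111,0.0147,0.12335]" dish,398,184,.044 seat,398,184,.036 btn,482,33,.122 ballP,309,254,.142 ballR,567,217,.142
```

```text
ellipse 399.93988037109375 184.45089721679688 (84.52821350097656, 87.80936431884766)
dish [ 0.5575 -0.0414  0.044 ] 0.0722 10.46
seat [ 0.5568 -0.0418  0.036 ] 0.0714 10.26
btn [ 0.6434 -0.064   0.122 ] 0.1572 -3.47
ballP [0.5405 0.0175 0.142 ] 0.09 53.16
ballR [ 0.5583 -0.1053  0.142 ] 0.088 -35.28
```

About 12–14° remain. I'll push 9–10° more, then lift and measure with a clear view.

Emit:
drive_tool --pt "0 0.01 -0.02 0 0 0 0" --pt "0 0.02 -0.04 0 0 0 0" --pt "0 0.02 -0.06 0 0 0 0" --pt "0 0.03 -0.07 0 0 0 0" --pt "0 0.03 -0.07 0 0 0 0"

```text
clock: 11.52
ee_pos: [0.5219, 0.0102, 0.1234]
tool_rot: [2.222, -2.218, -0.005]
contact_force: [-1.2, 1.7, 0.2]
gripper_width: 0.0006
```

Emit:
drive_tool --pt "0 -0.05 0.15 0 0 0 0" --pt "0 -0.1 0.2 -0.3 0 0 0" --pt "0 -0.1 0.3 -0.6 0 0 0" --pt "0 -0.1 0.6 -0.8 0 0 0" --pt "0 -0.1 0.95 -0.8 0 0 0" --pt "0 -0.1 0.95 -0.8 0 0 0" --pt "0 -0.1 0.95 -0.8 0 0 0"

```text
clock: 12.4
ee_pos: [0.3802, 0.0248, 0.2442]
tool_rot: [2.222, -2.219, -0.003]
contact_force: [0.4, -0.6, 0.0]
gripper_width: 0.0004
```

```bash
python3 st.py
python3 - <<'E'
from h import *
from rig import *
c=read_camera("wrist");np.savez("w5.npz",**c)
t=read_camera("top");np.savez("t5.npz",**t)
a=cv2.resize(c["frame"],(480,360));b=cv2.resize(t["frame"][150:330,190:350],(320,360),interpolation=cv2.INTER_CUBIC)
cv2.imwrite("pics/w5.png",np.hstack([a,b]))
E
```

```text
12.4 [0.38023122 0.02477898 0.24419596] [-3.000e-03 -5.610e-01  1.970e+00  1.000e-03  1.735e+00  1.567e+00] [ 0.4 -0.6  0. ] 0.00041931186887397045
[[0.0014, -1.0, -0.0023], [-1.0, -0.0014, 0.0008], [-0.0008, 0.0023, -1.0]]
```

View pics/w5.png

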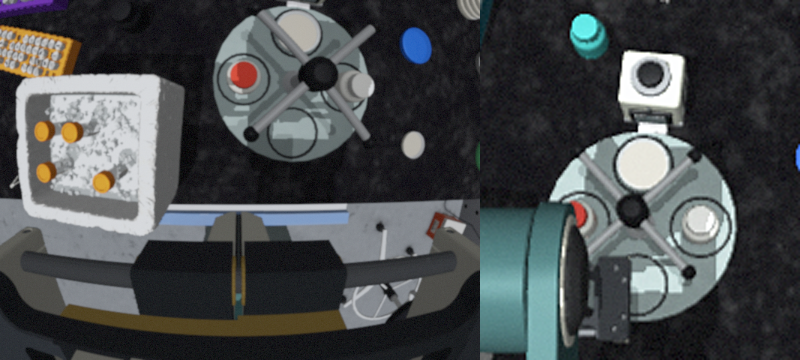

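The right half (top camera) shows the dish at about (642,163), just left of the reader-hub line, with the button at (650,75) and the hub at (632,210). All items are upright. Measuring precisely in the top view.

```bash
cat > topm.py <<'E'
import sys
from h import *
def fit(c,mask,u,v,r,z,hull=True):
    i=np.indices(mask.shape);m=(mask&(np.hypot(i[1]-u,i[0]-v)<r)).astype(np.uint8)
    k=max(cv2.findContours(m,0,2)[0],key=cv2.contourArea);e=cv2.fitEllipse(cv2.convexHull(k))
    return ray(c,*e[0],z),e
def go(c,du,dv):
    h=cv2.cvtColor(c["frame"],cv2.COLOR_BGR2HSV).astype(int);H,S,V=h[...,0],h[...,1],h[...,2]
    d,e=fit(c,(V>190)&((H<40)|(S<12)),du,dv,17,.044);print("dish",d.round(4),np.round(e[0]+e[1],1))
    b,e=fit(c,V<90,275,187,9,.122);print("btn",b.round(4),np.round(e[0]+e[1],1))
    t,e=fit(c,(V>70),270,262,60,.03);print("tray",t.round(4),np.round(e[0]+e[1],1))
    hb,e=fit(c,V<60,266,255,10,.163);print("hub",hb.round(4),np.round(e[0]+e[1],1))
    return d,b,t,hb
if __name__=="__main__":
    d0=go(dict(np.load("t0.npz" if 0 else "top0.npz")),268,292)
    c=dict(np.load(sys.argv[1]));d1=go(c,float(sys.argv[2]),float(sys.argv[3]))
    for A in(d0[3][:2],(np.array([.4845,-.0535]))):
        f=lambda x:np.degrees(np.arctan2(*(x[:2]-A)[::-1]))
        print(A,"dish0",f(d0[0]),"dish",f(d1[0]),np.hypot(*(d1[0][:2]-A)),"btn",f(d1[1]),np.hypot(*(d1[1][:2]-A)))
E
python3 topm.py t5.npz 271 231.5
```

```text
dish [ 0.4163 -0.0501  0.044 ] [267.7 291.9  25.3  25.7]
btn [ 0.6425 -0.0666  0.122 ] [274.9 186.7  12.4  13.2]
tray [ 0.4903 -0.0527  0.03  ] [270.  260.6  94.4 101.6]
hub [ 0.4849 -0.0548  0.163 ] [266.5 254.6  15.5  17.6]
dish [ 0.5563 -0.0545  0.044 ] [271.  231.6  24.4  25.1]
btn [ 0.6421 -0.0665  0.122 ] [274.8 186.9  12.5  12.8]
tray [ 0.4844 -0.0417  0.03  ] [265.3 263.   98.4 111. ]
hub [ 0.485  -0.0544  0.163 ] [266.2 254.6  16.2  17.4]
[ 0.48487961 -0.0548464 ] dish0 176.0037579322121 dish 0.24710794292053082 0.07140379945585155 btn -4.233479264086297 0.15767987453213275
[ 0.4845 -0.0535] dish0 177.10937278400712 dish -0.8288141678869553 0.07179025234674948 btn -4.709745787576368 0.15816330156784275
```

The hub and dish positions from before and after the turn place the axis at about (0.485,-0.054). About 4° more is needed. I'll go back behind the same spoke and nudge it to TCP (0.526, 0.008).

Emit:
drive_tool --pt "0 0 -0.3 0 0 0 0" --pt "0 0 -0.6 0 0 0 0" --pt "0 0 -0.75 0.2 0 0 0" --pt "0 0 -0.75 0.5 0 0 0" --pt "0 0 -0.75 0.8 0 0 0" --pt "0 0 -0.75 0.8 0 0 0" --pt "0 0 -0.75 0.8 0 0 0"

```text
clock: 13.38
ee_pos: [0.4933, 0.025, 0.1246]
tool_rot: [2.222, -2.218, -0.005]
contact_force: [0.3, 0.2, 1.0]
gripper_width: 0.0005
```

Emit:
drive_tool --pt "0 0.04 -0.1 0 0 0 0" --pt "0 0.07 -0.15 0 0 0 0" --pt "0 0.09 -0.18 0 0 0 0" --pt "0 0.1 -0.2 0 0 0 0" --pt "0 0.11 -0.21 0 0 0 0" --pt "0 0.113 -0.219 0 0 0 0" --pt "0 0.113 -0.219 0 0 0 0"

```text
clock: 14.25
ee_pos: [0.5261, 0.0082, 0.1244]
tool_rot: [2.222, -2.218, -0.005]
contact_force: [-2.8, -0.2, 0.6]
gripper_width: 0.0003
```

Emit:
drive_tool --pt "0 -0.05 0.15 0 0 0 0" --pt "0 -0.1 0.2 -0.3 0 0 0" --pt "0 -0.1 0.3 -0.6 0 0 0" --pt "0 -0.1 0.6 -0.8 0 0 0" --pt "0 -0.1 0.95 -0.8 0 0 0" --pt "0 -0.1 0.95 -0.8 0 0 0" --pt "0 -0.1 0.95 -0.8 0 0 0"

```text
clock: 15.12
ee_pos: [0.3844, 0.0228, 0.2451]
tool_rot: [2.222, -2.219, -0.004]
contact_force: [-0.3, -0.1, -0.6]
gripper_width: 0.0003
```

```bash
python3 st.py
python3 - <<'E'
from rig import *
import numpy as np
np.savez("t6.npz",**read_camera("top"));np.savez("w6.npz",**read_camera("wrist"))
E
python3 topm.py t6.npz 272 231.5
```

```text
15.125 [0.38439526 0.02284087 0.2450917 ] [-7.000e-03 -5.500e-01  1.962e+00  1.000e-03  1.733e+00  1.562e+00] [-0.3 -0.1 -0.6] 0.00034267386763573826
[[0.0014, -1.0, -0.0024], [-1.0, -0.0014, 0.0008], [-0.0008, 0.0024, -1.0]]
dish [ 0.4163 -0.0501  0.044 ] [267.7 291.9  25.3  25.7]
btn [ 0.6425 -0.0666  0.122 ] [274.9 186.7  12.4  13.2]
tray [ 0.4903 -0.0527  0.03  ] [270.  260.6  94.4 101.6]
hub [ 0.4849 -0.0548  0.163 ] [266.5 254.6  15.5  17.6]
dish [ 0.556  -0.0591  0.044 ] [273.  231.7  24.1  25. ]
btn [ 0.6421 -0.0665  0.122 ] [274.8 186.9  12.5  12.8]
tray [ 0.4854 -0.0399  0.03  ] [264.5 262.6 100.3 109.9]
hub [ 0.485  -0.0543  0.163 ] [266.2 254.5  16.2  17.4]
[ 0.48487961 -0.0548464 ] dish0 176.0037579322121 dish -3.460687126506586 0.07120497159625572 btn -4.233479264086297 0.15767987453213275
[ 0.4845 -0.0535] dish0 177.10937278400712 dish -4.516722601632753 0.07167733355270074 btn -4.709745787576368 0.15816330156784275
```

The dish is within about 0.2–0.8° (under 1 mm) of the reader line. Next is the button. First I'll check for tall obstacles around it.

Run:
```python
from h import *
c=dict(np.load("top0.npz"));D=c["depth"];v,u=np.nonzero(D>0);z=D[v,u]
P=(np.c_[(u-c["cx"])/c["fx"]*z,(v-c["cy"])/c["fy"]*z,z]-c["t"])@c["R"]
for h in(.15,.2,.25):
    Q=P[(P[:,2]>h)&(P[:,0]>.53)&(P[:,0]<.85)&(abs(P[:,1]+.067)<.14)]
    print(h,len(Q),Q.min(0) if len(Q) else "",Q.max(0) if len(Q) else "")
```

```text
0.15 1511 [ 0.53051374 -0.11952783  0.15008041] [0.84997097 0.07250983 0.18498201]
0.2 0  
0.25 0
```

Emit:
drive_tool --pt "0 0.1 -0.3 0 0 0 0" --pt "0 0.2 -0.6 0 0 0 0" --pt "0 0.3 -0.86 0 0 0 0" --pt "0 0.3 -0.86 0 0 0 0"

```text
clock: 15.72
ee_pos: [0.5158, -0.0229, 0.2416]
tool_rot: [2.218, -2.217, -0.011]
contact_force: [-1.1, 0.2, -0.6]
gripper_width: 0.0006
```

Emit:
drive_tool --pt "0 0.1 -0.3 0 0 0 0" --pt "0 0.2 -0.6 0 0 0 0" --pt "0 0.3 -0.86 0.2 0 0 0" --pt "0 0.3 -0.86 0.5 0 0 0" --pt "0 0.3 -0.86 0.5 0 0 0" --pt "0 0.3 -0.86 0.5 0 0 0"

```text
clock: 16.48
ee_pos: [0.6444, -0.0675, 0.1673]
tool_rot: [2.219, -2.217, -0.009]
contact_force: [0.5, -0.2, 0.4]
gripper_width: 0.0005
```

```bash
python3 - <<'E'
from h import *
from rig import *
c=read_camera("wrist");cv2.imwrite("pics/w7.png",c["frame"])
E
python3 st.py
```

```text
16.525 [ 0.64461241 -0.06753859  0.16795664] [-0.144  0.08   1.563 -0.     1.505  1.426] [-0.2 -0.1  0.9] 0.0003194213805241629
[[0.0007, -1.0, -0.006], [-1.0, -0.0007, 0.0007], [-0.0007, 0.006, -1.0]]
```

View pics/w7.png

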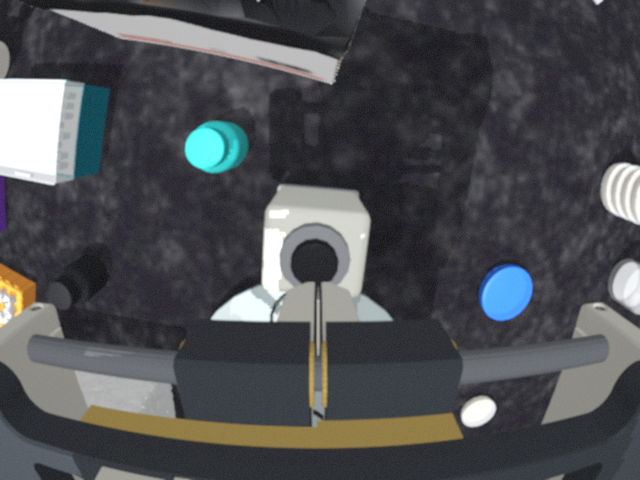

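The button at (315,262) lines up with the fingers laterally, and the surroundings are clear. Pressing down slowly.

Emit:
drive_tool --pt "0 0 0.015 0.12 0 0 0" --pt "0 0 0.015 0.22 0 0 0" --pt "0 0 0.015 0.29 0 0 0" --pt "0 0 0.015 0.31 0 0 0" --pt "0 0 0.015 0.33 0 0 0" --pt "0 0 0.015 0.345 0 0 0" --pt "0 0 0.015 0.345 0 0 0"

```text
clock: 17.4
ee_pos: [0.6421, -0.0675, 0.1165]
tool_rot: [2.22, -2.218, -0.007]
contact_force: [-2.3, 0.0, 4.3]
gripper_width: 0.0005
```

Emit:
drive_tool --pt "0 0 0 0.01 0 0 0" --pt "0 0 0 0.02 0 0 0" --pt "0 0 0 0.025 0 0 0" --pt "0 0 0 0.025 0 0 0"

```text
clock: 17.9
ee_pos: [0.6424, -0.0676, 0.1158]
tool_rot: [2.22, -2.219, -0.005]
contact_force: [-13.4, 1.9, 25.7]
gripper_width: 0.0002
```

The tool is on the hard stop: z is 0.1158 and the force jumped to 26 N, so the button is fully down. Releasing and backing off.

Emit:
drive_tool --pt "0 0 0 -0.03 0 0 0" --pt "0 0 0 -0.1 0 0 0" --pt "0 0 0 -0.3 0 0 0" --pt "0 0 0 -0.6 0 0 0" --pt "0 0 0 -0.9 0 0 0" --pt "0 0 0 -0.9 0 0 0"

```text
clock: 18.65
ee_pos: [0.644, -0.0678, 0.2552]
tool_rot: [-2.222, 2.22, -0.003]
contact_force: [0.3, -0.6, -0.8]
gripper_width: 0.0005
```

Emit:
drive_tool --pt "0 0.3 0.2 0 0 0 0" --pt "0 0.6 0.4 0 0 0 0" --pt "0 0.95 0.6 0 0 0 0" --pt "0 0.95 0.6 0 0 0 0" --pt "0 0.95 0.6 0 0 0 0"

```text
clock: 19.27
ee_pos: [0.5542, -0.2102, 0.2545]
tool_rot: [-2.221, 2.22, -0.002]
contact_force: [0.1, -0.9, -0.8]
gripper_width: 0.0004
```

Emit:
drive_tool --pt "0 0.3 0.2 0 0 0 0" --pt "0 0.6 0.4 0 0 0 0" --pt "0 0.95 0.6 0 0 0 0" --pt "0 0.95 0.6 0 0 0 0" --pt "0 0.95 0.6 0 0 0 0"

```text
clock: 19.9
ee_pos: [0.465, -0.3518, 0.254]
tool_rot: [-2.221, 2.219, -0.001]
contact_force: [-0.5, 0.2, 0.4]
gripper_width: 0.0007
```

```bash
python3 st.py
python3 - <<'E'
from rig import *
import numpy as np,cv2
t=read_camera("top");np.savez("t8.npz",**t);cv2.imwrite("pics/t8.png",t["frame"][120:340,150:480].repeat(2,0).repeat(2,1))
E
python3 topm.py t8.npz 272.5 231.5
```

```text
19.9 [ 0.46501521 -0.35177717  0.25398548] [-6.920e-01 -9.200e-02  1.594e+00  1.000e-03  1.638e+00  8.780e-01] [-0.5  0.2  0.4] 0.0006634289674673793
[[0.0009, -1.0, 0.0015], [-1.0, -0.0009, 0.0006], [-0.0006, -0.0015, -1.0]]
dish [ 0.4163 -0.0501  0.044 ] [267.7 291.9  25.3  25.7]
btn [ 0.6425 -0.0666  0.122 ] [274.9 186.7  12.4  13.2]
tray [ 0.4903 -0.0527  0.03  ] [270.  260.6  94.4 101.6]
hub [ 0.4849 -0.0548  0.163 ] [266.5 254.6  15.5  17.6]
dish [ 0.5517 -0.062   0.044 ] [274.2 233.5  25.2  29.5]
btn [ 0.6425 -0.0666  0.122 ] [274.9 186.7  12.4  13.2]
tray [ 0.4897 -0.0528  0.03  ] [270.1 260.8  94.4 102.1]
hub [ 0.4851 -0.0548  0.163 ] [266.5 254.5  15.6  17.4]
[ 0.48487961 -0.0548464 ] dish0 176.0037579322121 dish -6.13488330917069 0.0672085830638965 btn -4.260680991060175 0.15803452528303819
[ 0.4845 -0.0535] dish0 177.10937278400712 dish -7.232888769539046 0.06774234303955012 btn -4.7357980401461 0.15851856230400102
```

View pics/t8.png

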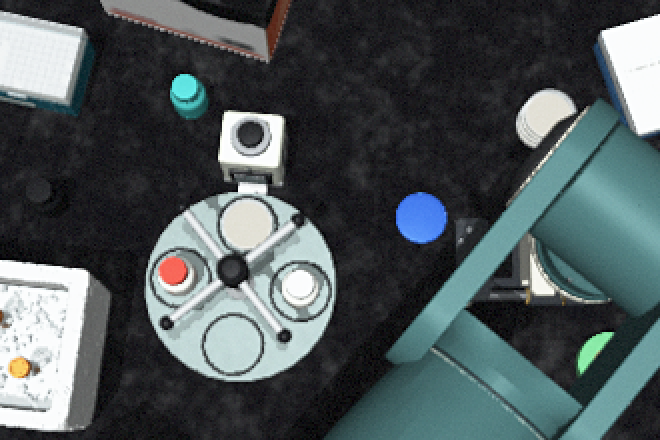

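The button has sprung back and everything is upright. The last dish fit was polluted (25×29 px) because the lighting changed. I'll re-fit with a warm-colour mask and compare with the dark spoke balls.

Run:
```python
from topm import *
for n,s in(("top0",(268,292)),("t6",(273,231.5)),("t8",(273.5,231.5))):
    c=dict(np.load(n+".npz"));f=c["frame"].astype(int)
    for th in(6,10,14):
        d,e=fit(c,(f[...,2]-f[...,0]>th)&(f[...,2]>120),*s,16,.044);print(n,th,d.round(4),np.round(e[0]+e[1],1))
c6,c8=(dict(np.load(n+".npz"))["frame"] for n in("t6","t8"))
for n,c in(("t6",c6),("t8",c8)):
    for u,v in((292.5,288.5),(299,230)):
        V=c.max(2).astype(float);w=np.clip(100-V[int(v)-6:int(v)+7,int(u)-6:int(u)+7],0,None);i=np.indices(w.shape)
        w*=np.hypot(i[0]-6,i[1]-6)<5.5
        print(n,int(u)-6+(w*i[1]).sum()/w.sum(),int(v)-6+(w*i[0]).sum()/w.sum())
        c_=dict(np.load(n+".npz"))
        print(ray(c_,int(u)-6+(w*i[1]).sum()/w.sum(),int(v)-6+(w*i[0]).sum()/w.sum(),.142).round(4))
```

```text
top0 6 [ 0.416  -0.0504  0.044 ] [267.9 292.1  22.5  23.2]
top0 10 [ 0.4158 -0.0502  0.044 ] [267.8 292.2  21.9  22.3]Traceback (most recent call last):
  File "<stdin>", line 5, in <module>
  File "topm.py", line 5, in fit
    k=max(cv2.findContours(m,0,2)[0],key=cv2.contourArea);e=cv2.fitEllipse(cv2.convexHull(k))
                                                            ~~~~~~~~~~~~~~^^^^^^^^^^^^^^^^^^^
cv2.error: OpenCV(4.12.0) /io/opencv/modules/imgproc/src/shapedescr.cpp:361: error: (-201:Incorrect size of input array) There should be at least 5 points to fit the ellipse in function 'fitEllipseNoDirect'
```

Run:
```python
from topm import *
for n,s in(("t6",(273,231.5)),("t8",(273.5,231.5))):
    c=dict(np.load(n+".npz"));f=c["frame"].astype(int)
    for th in(4,7,10):
        d,e=fit(c,(f[...,2]-f[...,0]>th)&(f[...,2]>120),*s,16,.044);print(n,th,d.round(4),np.round(e[0]+e[1],1))
    V=c["frame"].max(2).astype(float)
    for u,v in((292,288),(299,230)):
        w=np.clip(100-V[v-6:v+7,u-6:u+7],0,None);i=np.indices(w.shape);w*=np.hypot(i[0]-6,i[1]-6)<5.5
        print(n,ray(c,u-6+(w*i[1]).sum()/w.sum(),v-6+(w*i[0]).sum()/w.sum(),.142).round(4))
```

```text
t6 4 [ 0.5548 -0.0598  0.044 ] [273.3 232.2  22.2  22.7]
t6 7 [ 0.5545 -0.0598  0.044 ] [273.3 232.3  21.9  22.1]
t6 10 [ 0.5543 -0.0603  0.044 ] [273.5 232.4  21.1  21.4]
t6 [ 0.4184 -0.1082  0.142 ]
t6 [ 0.5446 -0.1225  0.142 ]
t8 4 [ 0.5548 -0.0596  0.044 ] [273.2 232.2  22.1  22.5]
t8 7 [ 0.5547 -0.0596  0.044 ] [273.2 232.3  21.7  22.5]
t8 10 [ 0.5544 -0.0601  0.044 ] [273.4 232.4  21.3  21.6]
t8 [ 0.4184 -0.1082  0.142 ]
t8 [ 0.5446 -0.1231  0.142 ]
```

```bash
python3 -c "
from rig import order;print(order.hand_in())"
```

```text
the job is handed in; nothing more can be done
None
```

The dish now stands in front of the reader's window, and the button was pressed fully down and released. The job is handed in, with about 20 s used of the 58 s allowed.

- **Carousel:** I pushed one spoke with the closed fingertips, turning the tray about 180° clockwise, then made a final nudge of about 4°. The push force stayed below about 8 N in the readings at the end of each move.
- **Dish position:** the last clean measurement put the dish within about 1 mm of the line from the turning axis to the button. The spoke balls and the dish had not moved measurably after the button press.
- **Button:** the fingertip stopped at z = 0.1158 with the force rising to 26 N, so the button was on its hard stop. The last top view shows it sprung back.
- **Other items:** in the last top view both tray bottles are upright in their seats, the nearby bench items look unmoved, and the arm is clear of everything. The arm hid part of the right side of the bench in that view, but it never went low there.

One check disagreed: the first dish fit after the press was about 2° off. It was distorted by a lighting change, and a re-fit using colour agreed with the earlier position.

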